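Leave the wafer drying box propped open on its rod to air

TASK

Leave the wafer drying box airing with its hood half open: slide the latch bolt all the way out of its staple, then prop the hood on its rod, with the bent end of the rod pressed fully home until it snaps into the slot of the bracket inside the hood. The hood must rest on the rod and not stay thrown back, so that it still shelters the dish inside; lower it gently, do not let it drop, and do not shift the dish or the things standing around the box.

Things in the scene. Friction and masses are not known exactly. Their poses are not given: they have to be found in the camera images.
- drying_box: Base of the box: shallow grey sheet-metal tray, 145 (x) x 250 (y) x 30 mm high, fixed to the table. Origin: centre of its underside, on the table. x points from its front (handle side) to its hinge side, y to its left, z up; 'box frame' below means this frame, in mm. Inner floor at z = 12.
- hood_hinge (a point): Middle of the hood's hinge axis, which is parallel to the box's y; in the box frame at (76, 0, 31).
- hood (a joint): Angle of the hood (rad): 0 closed, grows as its front swings up and back, stop at 1.606. White sheet-metal cover with window and 35 mm deep skirt, reaching 150 mm forward of the hinge, 254 mm wide, about 0.8 kg. Above about 1.2 it falls back and rests on its stop by itself, below that it falls shut. Properly propped it stands at 0.80. The latch bolt holds it shut while in the staple.
- hood_bar (a point): Middle of the hood's handle, a round steel bar 10 mm thick parallel to the box's y, straight for 64 mm, with 35 mm of clear space between it and the hood's front face. It lies 190 mm from the hinge axis along the hood and 18 mm above the hood's lower edge: in the box frame at (-114, 0, 49) when closed. It may turn between the fingers. Pressing it down with some 8 to 15 N snaps the pin home.
- rod_pivot (a point): Middle of the prop rod's pivot axis, which is parallel to the box's y; in the box frame at (-54, 70, 45). The pivot is stiff: the rod stays where it is left and takes about 0.15 N m to turn.
- prop_rod (a joint): Angle of the prop rod (rad): 0 lying flat in its clip, pointing from its pivot to the hinge side; grows as its free end swings up; stop at 1.35. Steel rod 8 mm thick, 102 mm from the pivot axis to the bent end. With the hood propped it stands at about 0.78; the slot's flared mouth catches it within about 0.1 of that as the hood comes down.
- rod_sleeve (a point): Middle of the rod's rubber grip sleeve, 30 mm long, 13 mm thick, 60 mm from the pivot axis; 33 mm above the tray's floor when stowed, 28 mm or more free on both sides. The spring clip holds the bare rod 88 mm from the pivot (legs 15 mm wide over both, 12 mm along the rod); pulling it out takes about 8 N at the sleeve.
- rod_pin (a point): Middle of the working part of the rod's bent end: a pin 8 mm thick that points to the box's +y; 16 mm left of the rod's plane, 102 mm from its pivot axis.
- hood_slot (a point): Where the pin's centre lies when fully home in the slot of the bracket inside the hood: 102 mm from the hinge axis along the hood, 18 mm above its lower edge, y = 86 in the box frame. Axes as the hood's: x to its hinge, z to its top. Slot 11 mm wide, open downwards, 9 mm deep, then flaring to a 35 mm mouth. Spring bumps 5 mm short of home must snap over the pin: the hood's weight does not do it.
- latch_bolt (a joint): Slide of the latch bolt (m): near 0 shot through the staple on the hood, 0.024 fully drawn; it moves to the box's right (-y) and takes about 2 N.
- latch_knob (a point): Middle of the black knob standing upright on the latch bolt, 15 mm thick, 22 mm high; in the box frame at (-98, -80, 51) when the bolt is shot, 24 mm in front of the hood's front face.
- dish: Glass dish 61 mm wide, 14 mm high, with a coated chip, standing loose on the chuck plate inside the box. Origin: centre of its underside, 21 mm above the table.
- vial: Brown glass vial with black cap, 25 mm wide, 54 mm high, standing to the left of the box. Origin: centre of its underside.
- vial_white: White vial, 25 mm wide, 54 mm high, standing to the left of the box. Origin: centre of its underside.
- lens_case: White screw case, 41 mm wide, 53 mm high, standing behind the left of the box. Origin: centre of its underside.
- tweezers: Steel tweezers, 137 mm long, 12 mm high, lying to the right of the box. Origin: centre of its underside.
- tape: Roll of amber tape, 65 mm wide, 12 mm high, lying to the right of the box. Origin: centre of its underside.
- driver: Screwdriver, 136 mm long, 15 mm thick, lying in front of the box. Origin: centre of its underside.

How it is judged:
By the outcome, as a careful person would: the job done as asked, in the order asked, and still so for the second after the job is handed in, with the robot touching nothing.
It also fails if it takes over 69 s, if anything falls off the work surface, if the arm or the gripper's body presses on something with over 40 N, if the wrist force passes 120 N, or if a joint passes its speed limit or range.

ROBOT

A 6-joint arm with a two-finger parallel gripper is mounted at the origin on a cart in front of the work surface, level with it; the furniture and walls round the work are solid. World frame = base frame: x ahead of the robot, y to its left, z up, the work surface at z = 0. Lengths are in m, angles in rad, forces in N, time in s.
With the tool pointing down it reaches from about 0.35 to 0.975 m from the base axis. Payload 17.4 kg.
Tool frame: the origin (TCP) lies midway between the tips of the shut fingers; the grasp point (between the pads) lies 19 mm behind it (ctrl.tcp_to_grasp is the distance from the TCP to the grasp point, in m); z points along the fingers, y is the line along which they close (so a half turn about z gives the same grasp; the last joint's range is limited). The gripper opens to 85 mm and grips with 20 to 120 N. Pads are 22 mm wide; open, the fingers measure 114 mm over their backs; the gripper's body (76 mm by 85 mm) begins 54 mm behind the grasp point. The pads swing forward as they close: fully open they stand 13 mm farther back than shut.
Start: joints at [-1.288, 0.116, 1.442, -0, 1.584, -0.038], TCP at [0.213, -0.641, 0.231] pointing down, gripper open.
Joint ranges: [-2.83, 2.83], [-0.83, 2.19], [0.07, 2.5], [-1.14, 4.28], [0.01, 3], [-2.97, 2.97]. Speed limits (rad/s): [1.89, 1.89, 2.22, 3.14, 3.14, 3.14].

INTERFACE

Orientations are given as a rotation vector (axis times angle).
In Python, from plant import ctrl gives the robot as it stands. The module is installed in compiled form; this text tells all that it offers.
- The arm moves only by the shell command python3 -m crank 'ROWS' [FORCE]. ROWS is JSON, a list of rows, each a list of 3 entries, a list of its own where there are three numbers: the shift along the tool's x, y, z in cm, then the turn, a rotation vector about the tool's x, y, z in rad, then the finger opening in cm, from 0 to 8.54. A call has 1 to 10 rows; each row is the pose to reach, as a shift and turn from the pose commanded when the call began, along the tool's axes at that moment; what a row does not reach only later rows make up. A row lasts 1/8 s, in which the tool goes at most 62.5 mm and 10.7 degrees, less where a joint would pass 70% of its speed; a pose out of reach is approached as far as the arm can. A call with a gripper value outside its range is refused whole. The fingers move at their own pace and stop on an object; FORCE is the grip in N (left out, the last holds). Time passes only in rows, so rows that repeat a pose let the fingers close. It gives the time, the measured TCP pose, the force, the opening and the grip force at its end, in the units of the state.
- ctrl.state(): the state, without advancing time (a new reading comes with each control period).
- ctrl.get_image(name): name is "scene" or "top"; returns a dict with "img" (400x640x3 uint8, blue, green, red), "fov_y" (degrees; the focal length in pixels is half the picture's height over the tangent of half this angle, whatever the lens; pixels are square), "cx", "cy" (the principal point, pixels), "k1" (the pictures are not rectified: a ray, as slopes to the right and down, at radius r is drawn at 1 + k1 r^2 times it, then the intrinsics apply), "R" (3x3) and "t" (3): a world point X has camera coordinates R X + t. Camera axes: x right, y down, z forward; pixel columns grow to the right and rows downward; lengths in m; the calibration is good to about 2 mm. A picture is of the moment at which its call begins. There is no depth.
- ctrl.close_job(): hands the job in; it is judged then, once.
Trained networks look in a picture, given as the dict that the camera call returned (one of the last four; its "shot" number tells which), for a name from the list of things; names that differ only in an ending like _2 or _b are one class to them, and where a whole thing is asked for, a point or a joint stands for the part that bears it (a point fixed in the world has none). Each returns a list of dicts, best first, with "score" (0 to 1); they miss things now and then, are a little off and sometimes report something else, mostly with a low value. They report only what shows in the picture. A call takes as long as a camera call.
- ctrl.outline_of(picture, label): "mask" (400x640 bool, what is visible of it) and "bbox" ([left, top, right, bottom] in pixels, round what is visible of it).
The state is a dict: "time": time; "q": joint angles; "joint_velocities": joint speeds; "joint_torque": joint torques, N m; "eef_pos": TCP position; "tcp_rot": TCP orientation; "wrist_force": force on the tool from outside, world axes, zero at the start; "ft_torque": the same for the moment, N m; "width": finger opening in m; "finger_force": force on a finger pad.
Only numpy, scipy, OpenCV 4.12 (cv2) and the standard library are available. Lean on these libraries where they do the work, as an engineer would, in place of code of your own. Each camera call takes 0.05 s, during which the arm holds its last target. There are 200 camera calls.

## Working session

There is one attempt and no reset: what is moved stays moved. The work goes in short steps, Python scripts to look and compute and a shell command to move; the robot and the scene stay as the last step left them, time stands still between calls to the robot, and variables do not carry over. Pictures are saved under pics/ and viewed, at most 10 in all, crops included, and the job is handed in when it is done.

```bash
mkdir -p pics; cat > h.py <<'E'
import numpy as np, cv2
from plant import ctrl
from scipy.spatial.transform import Rotation as Ro
def K(p):
    f=200/np.tan(np.radians(p['fov_y'])/2); return f
def proj(p,X):
    X=np.atleast_2d(X); c=X@np.array(p['R']).T+np.array(p['t']); s=c[:,:2]/c[:,2:]
    r2=(s**2).sum(1,keepdims=True); s=s*(1+p['k1']*r2); return s*K(p)+[p['cx'],p['cy']]
def ray(p,uv):
    d=(np.atleast_2d(uv)-[p['cx'],p['cy']])/K(p); s=d.copy()
    for _ in range(20): s=d/(1+p['k1']*(s**2).sum(1,keepdims=True))
    R=np.array(p['R']); t=np.array(p['t'])
    return -R.T@t, np.c_[s,np.ones(len(s))]@R
def onz(p,uv,z):
    o,d=ray(p,uv); return o+d*((z-o[2])/d[:,2:])
E
python3 - <<'E'
from h import *
for n in ['scene','top']:
    p=ctrl.get_image(n); cv2.imwrite(f'pics/{n}0.png',p['img']); print(n,p['fov_y'],p['cx'],p['cy'],p['k1'],-np.array(p['R']).T@p['t'])
    for l in ['drying_box','hood','hood_bar','latch_knob','dish','vial','vial_white','lens_case','tweezers','tape','driver']:
        r=ctrl.outline_of(p,l)
        for a in r[:1]:
            ys,xs=np.nonzero(a['mask']); print(l,round(a['score'],2),a['bbox'],xs.mean().round(1),ys.mean().round(1), onz(p,[xs.mean(),ys.mean()],0.02).round(3))
print(ctrl.state())
E
```

```text
scene 57.44609301069686 316.9259390315274 200.67020784757213 -0.025368134407549498 [0.14272781 0.44326743 0.64771867]
drying_box 0.61 [281.9, 151.0, 398.5, 244.1] 339.8 195.7 [[ 0.553 -0.098  0.02 ]]
hood 0.61 [281.1, 151.9, 399.7, 240.8] 339.5 193.0 [[ 0.56  -0.105  0.02 ]]
hood_bar 0.84 [280.2, 152.8, 396.1, 240.9] 339.3 193.0 [[ 0.56  -0.105  0.02 ]]
latch_knob 0.59 [375.5, 185.8, 395.2, 207.1] 388.5 197.5 [[ 0.457 -0.175  0.02 ]]
vial 0.6 [272.1, 214.7, 285.9, 236.5] 280.1 226.2 [[0.59  0.075 0.02 ]]
vial_white 0.77 [293.7, 236.2, 303.5, 260.1] 298.6 246.9 [[0.515 0.091 0.02 ]]
lens_case 0.57 [255.3, 202.7, 274.7, 229.0] 263.5 215.9 [[0.643 0.079 0.02 ]]
tweezers 0.69 [375.6, 157.0, 417.1, 178.2] 395.4 169.3 [[ 0.507 -0.282  0.02 ]]
driver 0.72 [382.2, 265.2, 415.2, 274.7] 400.0 269.6 [[ 0.316 -0.006  0.02 ]]
top 45.51121931589888 317.20117135104357 203.6089203548583 -0.04425987678088985 [ 0.46833517 -0.02125815  1.09994193]
drying_box 0.57 [279.8, 167.0, 399.3, 258.7] 340.3 205.7 [[ 0.545 -0.097  0.02 ]]
hood 0.96 [279.8, 163.1, 401.7, 259.5] 339.4 204.7 [[ 0.547 -0.095  0.02 ]]
[... 377 characters left out ...]
3  0.02 ]]
{'time': 1.2, 'q': array([-1.28783011e+00,  1.16023833e-01,  1.44166826e+00, -1.51560235e-05,
        1.58400243e+00, -3.77847876e-02]), 'joint_velocities': array([ 0.00146538, -0.00166132, -0.00048429,  0.00025402,  0.0004659 ,
       -0.00029663]), 'joint_torque': array([-8.03342336e-04, -7.31730008e+01, -6.32650924e+01, -2.64771671e-05,
        4.91084465e-04,  3.21153344e-07]), 'eef_pos': array([ 0.21280568, -0.64055807,  0.23124465]), 'tcp_rot': array([-3.10117989e+00, -5.01661327e-01,  4.31927311e-05]), 'wrist_force': array([-0.01679741, -1.1287859 , -0.29963546]), 'ft_torque': array([ 0.00766479, -0.00940488,  0.03963481]), 'finger_force': 0.0, 'width': 0.08543764762201192}
```

View pics/scene0.png

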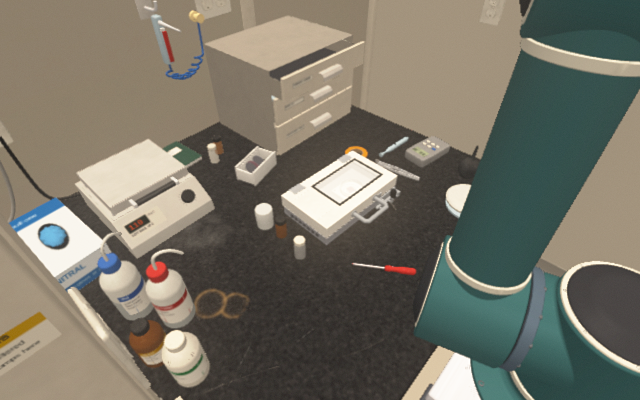

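View pics/top0.png

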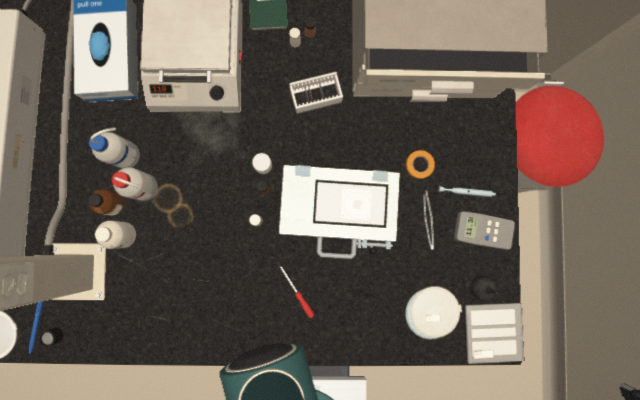

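```bash
cat > fit.py <<'E'
from h import *
from scipy.optimize import minimize
def W(P,b): # box-frame mm -> world m
    P=np.atleast_2d(P)/1000.; c,s=np.cos(b[2]),np.sin(b[2]); return np.c_[b[0]+c*P[:,0]-s*P[:,1], b[1]+s*P[:,0]+c*P[:,1], P[:,2]]
C=np.array([[x,y,z] for x in(-74,76) for y in(-127,127) for z in(31,66)])
B=np.array([[x,y,z] for x in(-72.5,72.5) for y in(-125,125) for z in(0,30)])
def up(p,X): return proj(p,X)*4
def sil(p,b):
    m=np.zeros((1600,2560),np.uint8)
    for S in (C,B): cv2.fillPoly(m,[cv2.convexHull(up(p,W(S,b)).round().astype(np.int32))],1)
    return cv2.resize(m.astype(np.float32),(640,400),interpolation=cv2.INTER_AREA)
E
python3 - <<'E'
from fit import *
P=[ctrl.get_image(n) for n in('scene','top')]
M=[]
for p in P:
    m=np.zeros((400,640),bool)
    a=ctrl.outline_of(p,'hood')[0]; m|=a['mask']
    g=cv2.GaussianBlur(p['img'],(3,3),0).min(2)
    # include box, open to remove thin handle
    m=cv2.morphologyEx(m.astype(np.uint8),cv2.MORPH_CLOSE,np.ones((9,9)))
    m=cv2.morphologyEx(m,cv2.MORPH_OPEN,np.ones((13,13))); M.append(m)
def cost(b,idx=(0,1)): return sum(np.abs(sil(P[i],b)-M[i]).sum() for i in idx)
for idx in((1,),(0,),(0,1)):
    r=minimize(cost,[.555,-.097,-.05],args=(idx,),method='Nelder-Mead',options=dict(initial_simplex=[[.555,-.097,-.05],[.57,-.097,-.05],[.555,-.08,-.05],[.555,-.097,.05]]))
    print(idx,r.x,r.fun)
b=r.x; np.save('b.npy',b)
vis=[]
for p,n in zip(P,'st'):
    im=p['img'].copy(); im=cv2.resize(im,None,fx=4,fy=4,interpolation=cv2.INTER_CUBIC)
    for S,c in((C,(0,0,255)),(B,(255,0,0))):
        for i in range(8):
            for j in range(i):
                if (S[i]!=S[j]).sum()==1:
                    q=(up(p,W(S[[i,j]],b))+1.5).astype(int); cv2.line(im,tuple(map(int,q[0])),tuple(map(int,q[1])),c,1)
    for k in ([-114,32,49],[-114,-32,49],[-98,-80,51]): cv2.circle(im,tuple(map(int,up(p,W(k,b))[0]+1.5)),5,(0,255,0),1)
    u,v=up(p,W([-20,0,40],b))[0].astype(int); vis.append(im[v-290:v+290,u-300:u+300])
cv2.imwrite('pics/fit.png',cv2.resize(np.hstack(vis),(800,387)))
E
```

```text
(1,) [ 0.54669367 -0.09293685 -0.05522828] 166.5625
(0,) [ 0.54648614 -0.10220709 -0.07470178] 889.1875
(0, 1) [ 0.54699967 -0.09320535 -0.05286794] 1127.1875
```

View pics/fit.png

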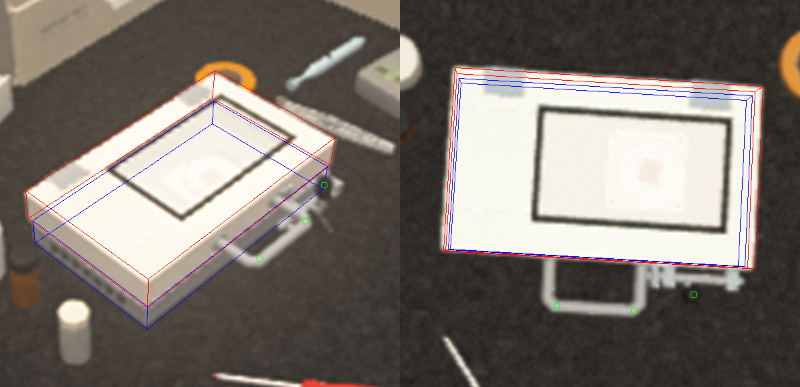

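```bash
cat >> fit.py <<'E'
b=np.load('b.npy')
def go(P,yaw=0,tilt=0,grasp=True):
    "P box mm of grasp point (or TCP); yaw of tool x rel box (deg); tilt: rotation about box -y axis so that tool z goes to +x (rad)"
    s=ctrl.state(); R0=Ro.from_rotvec(s['tcp_rot'])
    T=Ro.from_euler('z',b[2])*Ro.from_rotvec([0,-tilt,0])*Ro.from_euler('z',yaw,degrees=True)*Ro.from_rotvec([np.pi,0,0])
    g=W(P,b)[0]
    if grasp: g=g+T.apply([0,0,ctrl.tcp_to_grasp])
    print('shift',(R0.inv().apply(g-s['eef_pos'])*100).round(2),'turn',(R0.inv()*T).as_rotvec().round(3))
def where():
    s=ctrl.state(); R=Ro.from_rotvec(s['tcp_rot']); g=s['eef_pos']-R.apply([0,0,ctrl.tcp_to_grasp])
    f=lambda X:(Ro.from_euler('z',-b[2]).apply(X-np.array([b[0],b[1],0]))*1000).round(1)
    print('t',round(s['time'],2),'tcp',f(s['eef_pos']),'grasp',f(g),'F',np.round(s['wrist_force'],1),'w',round(s['width']*1000,1),'ff',round(s['finger_force'],1))
E
python3 - <<'E'
from fit import *
where(); go([-98,-80,110],0,grasp=False)
p=ctrl.get_image('scene'); q=ctrl.get_image('top'); v=[]
for p in(p,q):
    u,w=proj(p,W([-98,-80,51],b))[0].astype(int); v.append(cv2.resize(p['img'][w-25:w+25,u-33:u+33],None,fx=6,fy=6,interpolation=cv2.INTER_CUBIC))
cv2.imwrite('pics/latch.png',np.hstack(v))
E
```

```text
t 1.4 tcp [-304.8 -564.3  231.3] grasp [-304.8 -564.3  250. ] F [-0.3  0.   0.2] w 85.4 ff 0.0
shift [ 36.93 -37.54  12.13] turn [ 0.    -0.     0.374]
```

View pics/latch.png

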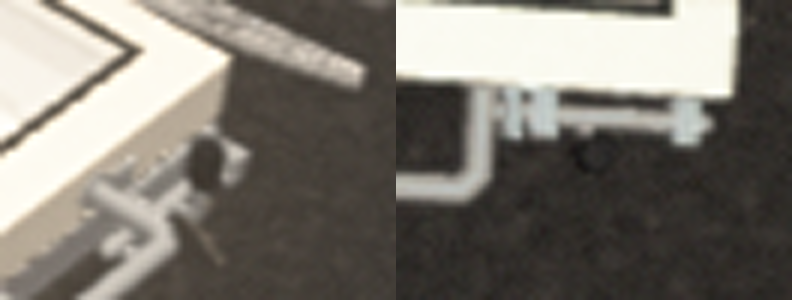

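```bash
python3 -m crank '[[[36.5,-38.0,10.5],[0,0,0.374],2.8],[[36.5,-38.0,10.5],[0,0,0.374],2.8],[[36.5,-38.0,10.5],[0,0,0.374],2.8],[[36.5,-38.0,10.5],[0,0,0.374],2.8],[[36.5,-38.0,10.5],[0,0,0.374],2.8],[[36.5,-38.0,10.5],[0,0,0.374],2.8],[[36.5,-38.0,10.5],[0,0,0.374],2.8],[[36.5,-38.0,10.5],[0,0,0.374],2.8],[[36.5,-38.0,10.5],[0,0,0.374],2.8],[[36.5,-38.0,10.5],[0,0,0.374],2.8]]' 20
python3 - <<'E'
from fit import *
where(); go([-104,-80,46],0,grasp=False)
E
```

```text
time: 2.75
eef_pos: [0.4399, -0.1629, 0.1259]
tcp_rot: [-3.14, 0.078, 0.001]
wrist_force: [0.4, -0.9, -0.5]
width: 0.0281
finger_force: 0.0
t 2.75 tcp [-103.3  -75.3  125.9] grasp [-103.3  -75.3  144.6] F [ 0.4 -0.9 -0.5] w 28.1 ff 0.0
shift [-0.07  0.48  7.99] turn [-0.     0.     0.003]
```

```bash
python3 -m crank '[[[-0.1,0.5,2],[0,0,0],2.8],[[-0.1,0.5,4.5],[0,0,0],2.8],[[-0.1,0.5,6.5],[0,0,0],2.8],[[-0.1,0.5,8],[0,0,0],2.8],[[-0.1,0.5,8],[0,0,0],2.8],[[-0.1,0.5,8],[0,0,0],0.5],[[-0.1,0.5,8],[0,0,0],0.5],[[-0.1,0.5,8],[0,0,0],0.5],[[-0.1,0.5,8],[0,0,0],0.5]]' 20
python3 -c "
from fit import *
where()"
```

```text
time: 3.88
eef_pos: [0.4382, -0.1699, 0.0467]
tcp_rot: [3.14, -0.083, 0.001]
wrist_force: [-3.0, -1.5, 2.0]
width: 0.0137
finger_force: 20.1
t 3.88 tcp [-104.6  -82.3   46.7] grasp [-104.6  -82.3   65.4] F [-3.  -1.5  2. ] w 13.7 ff 20.1
```

```bash
python3 -m crank '[[[0,0.6,0],[0,0,0],0.5],[[0,1.2,0],[0,0,0],0.5],[[0,1.8,0],[0,0,0],0.5],[[0,2.3,0],[0,0,0],0.5],[[0,2.6,0],[0,0,0],0.5],[[0,2.7,0],[0,0,0],0.5],[[0,2.7,0],[0,0,0],0.5]]' 40
python3 -c "
from fit import *
where()"
```

```text
time: 4.75
eef_pos: [0.4369, -0.1922, 0.0465]
tcp_rot: [-3.129, 0.082, 0.001]
wrist_force: [-5.6, 50.4, 19.7]
width: 0.0127
finger_force: 42.4
t 4.75 tcp [-104.7 -104.7   46.5] grasp [-104.7 -104.9   65.2] F [-5.6 50.4 19.7] w 12.7 ff 42.4
```

```bash
python3 -m crank '[[[0,-0.3,0],[0,0,0],2.8],[[0,-0.3,0],[0,0,0],2.8],[[0,-0.3,0],[0,0,0],2.8],[[0,-0.3,-1.5],[0,0,0],2.8],[[0,-0.3,-7],[0,0,0],2.8],[[0,-0.3,-9],[0,0,0],2.8],[[0,-0.3,-9],[0,0,0],2.8]]' 20
python3 - <<'E'
from fit import *
where(); 
p=ctrl.get_image('scene')
for n in('latch_knob',):
  for a in ctrl.outline_of(p,n)[:2]:
    ys,xs=np.nonzero(a['mask']); print(n,a['score'],xs.mean(),ys.mean())
for y in(-80,-104): print(proj(p,W([-98,y,51],b)))
go([-114,0,100],90,grasp=True); go([-114,0,100],-90)
E
```

```text
time: 5.62
eef_pos: [0.4375, -0.1942, 0.1383]
tcp_rot: [3.139, -0.084, 0.005]
wrist_force: [-1.1, 0.1, -0.9]
width: 0.0282
finger_force: 0.0
t 5.62 tcp [-104.  -106.6  138.3] grasp [-104.1 -106.6  157. ] F [-1.1  0.1 -0.9] w 28.2 ff 0.0
latch_knob 0.67 396.21153846153845 191.0
[[392.91654056 191.87709287]]
[[398.74402766 187.2424939 ]]
shift [ -0.9  -10.62   5.44] turn [-1.000e-03  0.000e+00 -1.571e+00]
shift [ -0.9  -10.62   5.44] turn [0.00e+00 1.00e-03 1.57e+00]
```

```bash
python3 -m crank '[[[-0.9,-10.6,5.4],[0,0,-1.571],3.0],[[-0.9,-10.6,5.4],[0,0,-1.571],3.0],[[-0.9,-10.6,5.4],[0,0,-1.571],3.0],[[-0.9,-10.6,5.4],[0,0,-1.571],3.0],[[-0.9,-10.6,5.4],[0,0,-1.571],3.0],[[-0.9,-10.6,5.4],[0,0,-1.571],3.0],[[-0.9,-10.6,5.4],[0,0,-1.571],3.0],[[-0.9,-10.6,5.4],[0,0,-1.571],3.0],[[-0.9,-10.6,5.4],[0,0,-1.571],3.0],[[-0.9,-10.6,5.4],[0,0,-1.571],3.0]]' 20
python3 - <<'E'
from fit import *
where(); print(ctrl.state()['q'].round(2)); go([-114,0,49],90)
p=ctrl.get_image('scene'); q=ctrl.get_image('top'); v=[]
for p in(p,q):
    u,w=proj(p,W([-104,-40,51],b))[0].astype(int); v.append(cv2.resize(p['img'][w-40:w+40,u-50:u+50],None,fx=4,fy=4,interpolation=cv2.INTER_CUBIC))
cv2.imwrite('pics/bar.png',np.hstack(v))
E
```

```text
time: 6.98
eef_pos: [0.4329, -0.0873, 0.081]
tcp_rot: [-2.279, -2.16, 0.002]
wrist_force: [0.1, 0.3, -0.2]
width: 0.03
finger_force: 0.0
t 6.97 tcp [-1.143e+02 -1.000e-01  8.100e+01] grasp [-1.142e+02 -1.000e-01  9.970e+01] F [ 0.1  0.3 -0.2] w 30.0 ff 0.0
[-0.26 -0.33  2.1   0.    1.38 -0.2 ]
shift [0.01 0.04 5.07] turn [-0.002 -0.    -0.001]
```

View pics/bar.png

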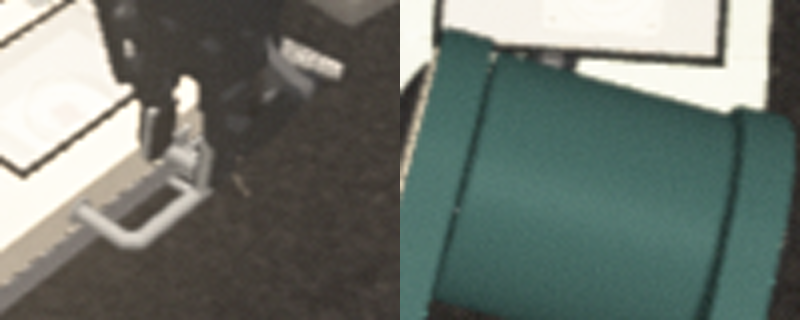

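```bash
python3 -m crank '[[[0,0.05,1.5],[0,0,0],3.0],[[0,0.05,3],[0,0,0],3.0],[[0,0.05,4.5],[0,0,0],3.0],[[0,0.05,5.1],[0,0,0],3.0],[[0,0.05,5.1],[0,0,0],0],[[0,0.05,5.1],[0,0,0],0],[[0,0.05,5.1],[0,0,0],0],[[0,0.05,5.1],[0,0,0],0],[[0,0.05,5.1],[0,0,0],0]]' 20
python3 - <<'E'
from fit import *
where()
g=lambda t:np.array([76-190*np.cos(t)+18*np.sin(t),0,31+190*np.sin(t)+18*np.cos(t)])
for t in np.r_[.05:1.0:.1,1:1.61:.1,1.606]: print(round(t,3),((g(t)-g(0))[[2,0]]/10).round(2), end=' ; ')
E
```

```text
time: 8.2
eef_pos: [0.4324, -0.0873, 0.0309]
tcp_rot: [-2.277, -2.16, 0.004]
wrist_force: [-15.3, 1.2, 1.1]
width: 0.0087
finger_force: 20.4
t 8.2 tcp [-114.8   -0.2   30.9] grasp [-114.7   -0.2   49.6] F [-15.3   1.2   1.1] w 8.7 ff 20.4
0.05 [0.95 0.11] ; 0.15 [2.82 0.48] ; 0.25 [4.64 1.04] ; 0.35 [6.41 1.77] ; 0.45 [8.09 2.67] ; 0.55 [9.67 3.74] ; 0.65 [11.13  4.96] ; 0.75 [12.47  6.32] ; 0.85 [13.66  7.81] ; 0.95 [14.7   9.41] ; 1.0 [15.16 10.25] ; 1.1 [15.95 11.99] ; 1.2 [16.56 13.79] ; 1.3 [16.99 15.65] ; 1.4 [17.23 17.54] ; 1.5 [17.28 19.45] ; 1.6 [17.14 21.35] ; 1.606 [17.12 21.47] ;
```

```bash
python3 -m crank '[[[0,0,-0.95],[0,0,0],0],[[0,0.4,-2.8],[0,0,0],0],[[0,0.95,-4.64],[0,0,0],0],[[0,1.7,-6.4],[0,0,0],0],[[0,2.6,-8.1],[0,0,0],0],[[0,3.65,-9.67],[0,0,0],0],[[0,3.65,-9.67],[0,0,0],0]]' 25
python3 -c "
from fit import *
where()"
```

```text
time: 9.07
eef_pos: [0.4706, -0.0895, 0.131]
tcp_rot: [2.279, 2.162, -0.001]
wrist_force: [-20.2, 0.0, 9.5]
width: 0.0089
finger_force: 25.9
t 9.07 tcp [-76.5  -0.4 131. ] grasp [-76.5  -0.4 149.7] F [-20.2   0.    9.5] w 8.9 ff 25.9
```

```bash
python3 -m crank '[[[0,1.1,-1.45],[0,0,0],0],[[0,2.45,-2.8],[0,0,0],0],[[0,3.95,-4.0],[0,0,0],0],[[0,5.5,-5.0],[0,0,0],0],[[0,6.4,-5.5],[0,0,0],0],[[0,8.1,-6.3],[0,0,0],0],[[0,8.1,-6.3],[0,0,0],0]]' 25
python3 -c "
from fit import *
where()"
```

```text
time: 9.95
eef_pos: [0.5524, -0.0941, 0.1935]
tcp_rot: [2.278, 2.16, 0.002]
wrist_force: [-7.1, -2.0, 12.2]
width: 0.0085
finger_force: 26.2
t 9.95 tcp [  5.4  -0.6 193.5] grasp [  5.4  -0.6 212.2] F [-7.1 -2.  12.2] w 8.5 ff 26.2
```

```bash
python3 -m crank '[[[0,0.9,-0.7],[0,0,0],0],[[0,1.8,-0.95],[0,0,0],0],[[0,2.75,-1.2],[0,0,0],0],[[0,3.7,-1.4],[0,0,0],0],[[0,5.55,-1.65],[0,0,0],0],[[0,7.5,-1.7],[0,0,0],0],[[0,8.6,-1.65],[0,0,0],0],[[0,9.3,-1.6],[0,0,0],0],[[0,9.4,-1.6],[0,0,0],0]]' 25
python3 -c "
from fit import *
where()"
```

```text
time: 11.08
eef_pos: [0.6458, -0.0991, 0.2076]
tcp_rot: [2.279, 2.161, -0.0]
wrist_force: [-0.5, -5.7, -2.9]
width: 0.0089
finger_force: 25.6
t 11.07 tcp [ 99.   -0.7 207.6] grasp [ 99.   -0.7 226.3] F [-0.5 -5.7 -2.9] w 8.9 ff 25.6
```

```bash
python3 -m crank '[[[0,0,0],[0,0,0],1.6],[[0,0,0],[0,0,0],2.4],[[0,0,0],[0,0,0],3],[[0,0,-3],[0,0,0],3],[[0,0,-7],[0,0,0],3],[[0,-6,-9],[0,0,0],3],[[0,-12,-9],[0,0,0],3],[[0,-18,-9],[0,0,0],3],[[0,-23,-9],[0,0,0],3],[[0,-23,-9],[0,0,0],3]]' 20
python3 - <<'E'
from fit import *
b[0]-=.002; np.save('b.npy',b)
where(); v=[]
for n in('scene','top'):
    p=ctrl.get_image(n); im=cv2.resize(p['img'],None,fx=4,fy=4,interpolation=cv2.INTER_CUBIC)
    for l in('prop_rod','rod_sleeve','hood_slot','dish'):
      for a in ctrl.outline_of(p,l)[:1]:
        ys,xs=np.nonzero(a['mask']); print(n,l,round(a['score'],2),a['bbox'],xs.mean().round(1),ys.mean().round(1))
    for k in ([-54,70,45],[6,70,45],[48,70,45],[48,86,45]): 
        print(k,proj(p,W(k,b))[0].round(1)); cv2.circle(im,tuple(map(int,up(p,W(k,b))[0]+1.5)),5,(0,255,0),1)
    u,w=up(p,W([0,40,50],b))[0].astype(int); v.append(im[w-250:w+250,u-200:u+200])
cv2.imwrite('pics/open.png',np.hstack(v))
go([6,70,110],0); go([6,70,110],180)
E
```

```text
time: 12.32
eef_pos: [0.4135, -0.0863, 0.2985]
tcp_rot: [2.278, 2.159, 0.003]
wrist_force: [0.2, 0.7, 1.6]
width: 0.0301
finger_force: 0.0
t 12.32 tcp [-131.7   -0.   298.5] grasp [-131.8   -0.   317.2] F [0.2 0.7 1.6] w 30.1 ff 0.0
scene prop_rod 0.59 [298.8, 193.6, 340.7, 223.7] 320.8 206.5
scene rod_sleeve 0.5 [292.6, 192.1, 342.9, 222.6] 318.2 205.1
scene hood_slot 0.61 [265.4, 104.5, 352.8, 206.1] 308.9 153.0
scene dish 0.78 [338.0, 179.6, 362.1, 198.2] 351.0 187.4
[-54, 70, 45] [338.4 216.3]
[6, 70, 45] [319.8 203.4]
[48, 70, 45] [307.5 194.9]
[48, 86, 45] [302.7 198.1]
top prop_rod 0.83 [293.2, 175.0, 313.0, 229.0] 306.3 200.5
top rod_sleeve 0.76 [295.0, 179.4, 313.6, 225.3] 306.5 199.6
top hood_slot 0.9 [281.5, 133.7, 412.1, 173.9] 345.0 154.3
top dish 0.7 [343.5, 189.2, 375.4, 219.3] 357.7 204.2
[-54, 70, 45] [306.6 227.3]
[6, 70, 45] [308.2 200.2]
[48, 70, 45] [309.3 181.5]
[48, 86, 45] [302.1 181. ]
shift [ 7.01 13.55 20.53] turn [-1.000e-03  1.000e-03  1.571e+00]
shift [ 7.01 13.55 20.53] turn [-1.000e-03 -1.000e-03 -1.571e+00]
```

View pics/open.png

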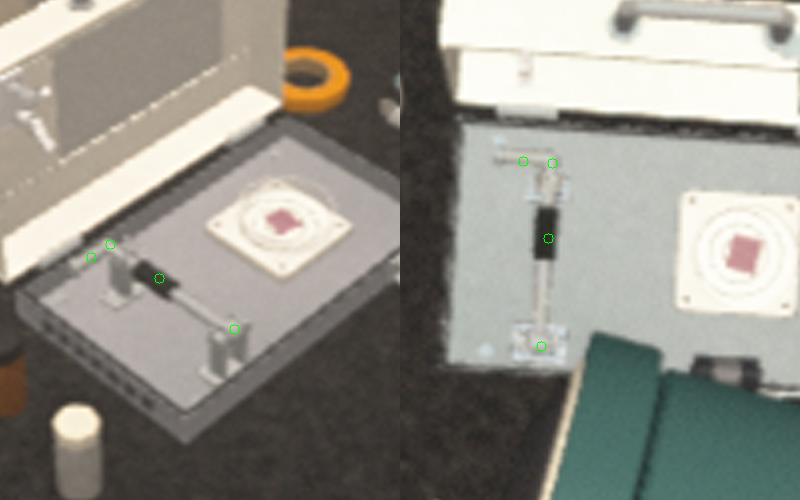

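```bash
python3 -m crank '[[[7.15,13.8,20.5],[0,0,1.571],2.8],[[7.15,13.8,20.5],[0,0,1.571],2.8],[[7.15,13.8,20.5],[0,0,1.571],2.8],[[7.15,13.8,20.5],[0,0,1.571],2.8],[[7.15,13.8,20.5],[0,0,1.571],2.8],[[7.15,13.8,20.5],[0,0,1.571],2.8],[[7.15,13.8,20.5],[0,0,1.571],2.8],[[7.15,13.8,20.5],[0,0,1.571],2.8],[[7.15,13.8,20.5],[0,0,1.571],2.8],[[7.15,13.8,20.5],[0,0,1.571],2.8]]' 20
python3 - <<'E'
from fit import *
where(); go([8,71.5,45],0)
E
```

```text
time: 14.08
eef_pos: [0.5572, -0.0224, 0.0918]
tcp_rot: [3.14, -0.083, -0.001]
wrist_force: [0.7, -0.6, -0.3]
width: 0.028
finger_force: 0.0
t 14.07 tcp [ 8.5 71.4 91.8] grasp [  8.5  71.4 110.5] F [ 0.7 -0.6 -0.3] w 28.0 ff 0.0
shift [-0.04 -0.01  6.55] turn [0. 0. 0.]
```

```bash
python3 -m crank '[[[-0.05,0,2],[0,0,0],2.8],[[-0.05,0,4],[0,0,0],2.8],[[-0.05,0,5.5],[0,0,0],2.8],[[-0.05,0,6.5],[0,0,0],2.8],[[-0.05,0,6.5],[0,0,0],0.5],[[-0.05,0,6.5],[0,0,0],0.5],[[-0.05,0,6.5],[0,0,0],0.5],[[-0.05,0,6.5],[0,0,0],0.5]]' 30
python3 - <<'E'
from fit import *
where()
# rod motion: grasp follows arc about pivot with tool tilt a; shifts in tool axes (yaw0: x=+x,y=-y,z=down)
r=62;g=ctrl.tcp_to_grasp*1000
for a in np.arange(.1,.9,.1):
    d=np.array([r*np.cos(a)-r, r*np.sin(a)])+ np.array([g*np.sin(a), g*(1-np.cos(a))])
    print(round(a,2),'shift',round(d[0]/10,2),round(-d[1]/10,2))
go([8,71.5,45],0,.3)
E
```

```text
time: 15.08
eef_pos: [0.5561, -0.0227, 0.0266]
tcp_rot: [3.14, -0.084, -0.002]
wrist_force: [-1.3, -4.7, -10.4]
width: 0.0116
finger_force: 29.2
t 15.07 tcp [ 7.4 71.  26.6] grasp [ 7.4 71.  45.3] F [ -1.3  -4.7 -10.4] w 11.6 ff 29.2
0.1 shift 0.16 -0.63
0.2 shift 0.25 -1.27
0.3 shift 0.28 -1.92
0.4 shift 0.24 -2.56
0.5 shift 0.14 -3.2
0.6 shift -0.03 -3.83
0.7 shift -0.25 -4.43
0.8 shift -0.54 -5.01
shift [ 0.61 -0.05 -0.06] turn [ 0.001  0.301 -0.   ]
```

```bash
python3 -m crank '[[[0.09,0,-0.31],[0,0.05,0],0.5],[[0.16,0,-0.63],[0,0.1,0],0.5],[[0.25,0,-1.27],[0,0.2,0],0.5],[[0.28,0,-1.92],[0,0.3,0],0.5],[[0.24,0,-2.56],[0,0.4,0],0.5],[[0.14,0,-3.2],[0,0.5,0],0.5],[[-0.03,0,-3.83],[0,0.6,0],0.5],[[-0.25,0,-4.43],[0,0.7,0],0.5],[[-0.5,0,-4.93],[0,0.785,0],0.5],[[-0.5,0,-4.93],[0,0.785,0],0.5]]' 30
python3 - <<'E'
from fit import *
where(); v=[]
for n in('scene','top'):
    p=ctrl.get_image(n); im=cv2.resize(p['img'],None,fx=4,fy=4,interpolation=cv2.INTER_CUBIC)
    for k in ([-54,70,45],[20,70,117.],[20,78,117.],[20,86,117.]): 
        cv2.circle(im,tuple(map(int,up(p,W(k,b))[0]+1.5)),5,(0,255,0),1)
    u,w=up(p,W([0,70,80],b))[0].astype(int); v.append(im[w-250:w+250,u-200:u+200])
cv2.imwrite('pics/rod.png',np.hstack(v))
E
```

```text
time: 16.32
eef_pos: [0.5505, -0.0223, 0.0757]
tcp_rot: [2.883, -0.077, 1.194]
wrist_force: [-4.8, -6.3, -8.3]
width: 0.0119
finger_force: 30.1
t 16.32 tcp [ 1.7 71.1 75.7] grasp [-11.5  71.1  88.9] F [-4.8 -6.3 -8.3] w 11.9 ff 30.1
```

View pics/rod.png

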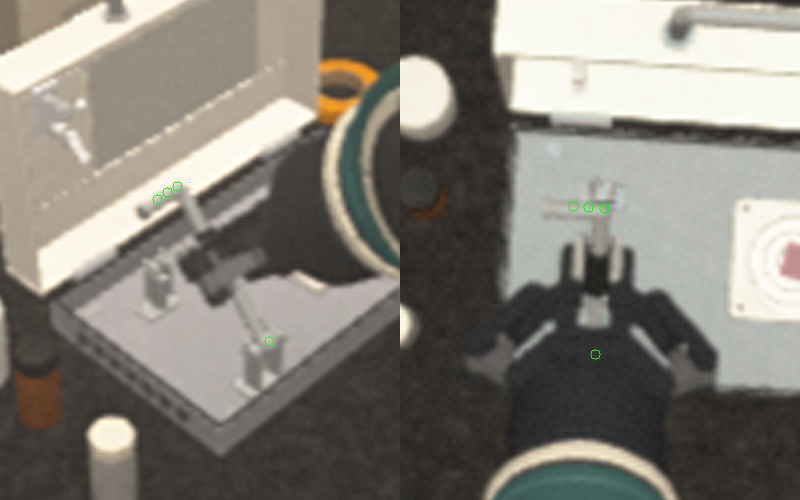

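```bash
python3 -m crank '[[[0,0,0],[0,0,0],2.0],[[0,0,0],[0,0,0],2.8],[[0,0,0],[0,0,0],2.8],[[0,0,-2],[0,0,0],2.8],[[0,0,-6],[0,0,0],2.8],[[0,0,-10],[0,0,0],2.8],[[0,0,-12],[0,0,0],2.8],[[0,0,-12],[0,0,0],2.8]]' 20
python3 - <<'E'
from fit import *
where(); v=[]
for n in('scene','top'):
    p=ctrl.get_image(n); im=cv2.resize(p['img'],None,fx=4,fy=4,interpolation=cv2.INTER_CUBIC)
    for a,c in((.7,(255,0,0)),(.8,(0,255,0)),(.9,(0,0,255))):
        k=[-52+102*np.cos(a),78,45+102*np.sin(a)]
        l=[-52+102*np.cos(a),94,45+102*np.sin(a)]
        for k in(k,l): cv2.circle(im,tuple(map(int,up(p,W(k,b))[0]+1.5)),3,c,1)
    u,w=up(p,W([0,70,90],b))[0].astype(int); v.append(cv2.resize(im[w-125:w+125,u-100:u+100],None,fx=2,fy=2))
cv2.imwrite('pics/rod2.png',np.hstack(v))
go([-40,30,320],0); go([101,0,300],90)
E
```

```text
time: 17.42
eef_pos: [0.4856, -0.0181, 0.1605]
tcp_rot: [2.886, -0.077, 1.186]
wrist_force: [0.2, -0.5, -0.0]
width: 0.028
finger_force: 0.0
t 17.43 tcp [-63.3  71.9 160.5] grasp [-76.5  71.9 173.8] F [ 0.2 -0.5 -0. ] w 28.0 ff 0.0
shift [11.68  4.2  -8.46] turn [ 0.001 -0.778 -0.   ]
shift [20.32  7.19  2.86] turn [ 0.609 -0.608 -1.484]
```

View pics/rod2.png

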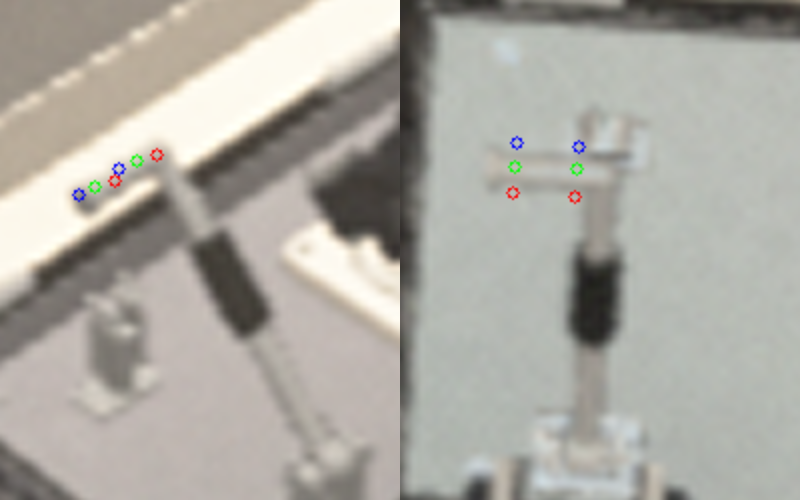

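```bash
python3 -m crank '[[[3,1,-6],[0,-0.15,0],3.0],[[7,2.5,-8],[0,-0.3,0],3.0],[[11.7,4.2,-8.5],[0,-0.778,0],3.0],[[11.7,4.2,-8.5],[0,-0.778,0],3.0],[[11.7,4.2,-8.5],[0,-0.778,0],3.0],[[11.7,4.2,-8.5],[0,-0.778,0],3.0]]' 20
python3 - <<'E'
from fit import *
where(); go([101,0,285],90)
E
```

```text
time: 18.27
eef_pos: [0.5078, -0.0613, 0.2997]
tcp_rot: [-3.14, 0.083, 0.007]
wrist_force: [1.3, 0.6, -1.2]
width: 0.0301
finger_force: 0.0
t 18.27 tcp [-38.9  29.9 299.7] grasp [-38.8  29.9 318.4] F [ 1.3  0.6 -1.2] w 30.1 ff 0.0
shift [14.    2.99  3.28] turn [-0.003  0.003 -1.571]
```

```bash
python3 -m crank '[[[3,3,0],[0,0,-0.187],3.0],[[6,3,0],[0,0,-0.36],3.0],[[9,3,0],[0,0,-0.54],3.0],[[14,3,2],[0,0,-1.571],3.0],[[14,3,2],[0,0,-1.571],3.0],[[14,3,2],[0,0,-1.571],3.0],[[14,3,2],[0,0,-1.571],3.0],[[14,3,2],[0,0,-1.571],3.0],[[14,3,2],[0,0,-1.571],3.0],[[14,3,2],[0,0,-1.571],3.0]]' 20
python3 - <<'E'
from fit import *
where(); go([101,0,224],90)
p=ctrl.get_image('scene'); v=[]
im=cv2.resize(p['img'],None,fx=4,fy=4,interpolation=cv2.INTER_CUBIC)
for k in([101,32,222],[101,-32,222],[101,0,222]): cv2.circle(im,tuple(map(int,up(p,W(k,b))[0]+1.5)),3,(0,255,0),1)
u,w=up(p,W([101,0,240],b))[0].astype(int); cv2.imwrite('pics/bar2.png',im[w-200:w+200,u-250:u+250])
E
```

```text
time: 19.52
eef_pos: [0.6442, -0.0986, 0.2816]
tcp_rot: [2.279, 2.16, 0.001]
wrist_force: [-0.9, 0.9, 0.5]
width: 0.0303
finger_force: 0.0
t 19.52 tcp [ 9.930e+01 -1.000e-01  2.816e+02] grasp [ 9.930e+01 -1.000e-01  3.003e+02] F [-0.9  0.9  0.5] w 30.3 ff 0.0
shift [0.01 0.15 7.63] turn [ 0.002  0.    -0.001]
```

View pics/bar2.png

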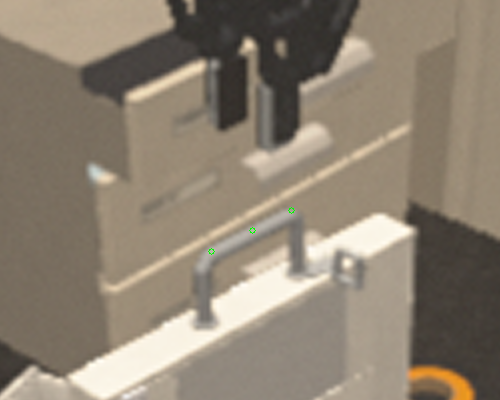

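```bash
python3 -m crank '[[[0,0.15,2],[0,0,0],3.0],[[0,0.15,4],[0,0,0],3.0],[[0,0.15,6],[0,0,0],3.0],[[0,0.15,8],[0,0,0],3.0],[[0,0.15,8],[0,0,0],0],[[0,0.15,8],[0,0,0],0],[[0,0.15,8],[0,0,0],0],[[0,0.15,8],[0,0,0],0],[[0,0.15,8],[0,0,0],0]]' 25
python3 - <<'E'
from fit import *
where()
g=lambda t:np.array([76-190*np.cos(t)+18*np.sin(t),0,31+190*np.sin(t)+18*np.cos(t)])
for t in np.r_[1.5:.69:-.1]: 
  d=(g(t)-g(1.606))/10; print(round(t,3),[0,d[0].round(2),-d[2].round(2)],g(t).round(0))
E
```

```text
time: 20.7
eef_pos: [0.6456, -0.0987, 0.2]
tcp_rot: [-2.278, -2.16, 0.004]
wrist_force: [-2.4, -0.1, -26.3]
width: 0.0087
finger_force: 24.0
t 20.7 tcp [100.8  -0.2 200. ] grasp [ 1.008e+02 -2.000e-01  2.187e+02] F [ -2.4  -0.1 -26.3] w 8.7 ff 24.0
1.5 [0, np.float64(-2.02), np.float64(-0.15)] [ 81.   0. 222.]
1.4 [0, np.float64(-3.92), np.float64(-0.1)] [ 61.   0. 221.]
1.3 [0, np.float64(-5.82), np.float64(0.14)] [ 43.   0. 219.]
1.2 [0, np.float64(-7.67), np.float64(0.56)] [ 24.   0. 215.]
1.1 [0, np.float64(-9.48), np.float64(1.18)] [  6.   0. 208.]
1.0 [0, np.float64(-11.22), np.float64(1.96)] [-12.   0. 201.]
0.9 [0, np.float64(-12.87), np.float64(2.92)] [-28.   0. 191.]
0.8 [0, np.float64(-14.41), np.float64(4.04)] [-43.   0. 180.]
0.7 [0, np.float64(-15.84), np.float64(5.31)] [-58.   0. 167.]
```

```bash
python3 -m crank '[[[0,-1,0.05],[0,0,0],0],[[0,-2,0],[0,0,0],0],[[0,-3,0],[0,0,0],0],[[0,-3.9,0.05],[0,0,0],0],[[0,-4.85,0.15],[0,0,0],0],[[0,-5.8,0.3],[0,0,0],0],[[0,-6.75,0.5],[0,0,0],0],[[0,-7.65,0.7],[0,0,0],0],[[0,-8.6,1.0],[0,0,0],0],[[0,-9.5,1.3],[0,0,0],0]]' 25
python3 -c "
from fit import *
where()"
```

```text
time: 21.95
eef_pos: [0.5511, -0.0933, 0.1897]
tcp_rot: [2.279, 2.161, 0.001]
wrist_force: [-0.0, 8.0, -0.8]
width: 0.0087
finger_force: 25.1
t 21.95 tcp [  6.1   0.2 189.7] grasp [6.100e+00 2.000e-01 2.084e+02] F [-0.   8.  -0.8] w 8.7 ff 25.1
```

```bash
python3 -m crank '[[[0,-0.6,0.25],[0,0,0],0],[[0,-1.2,0.5],[0,0,0],0],[[0,-1.74,0.78],[0,0,0],0],[[0,-2.2,1.02],[0,0,0],0],[[0,-2.6,1.25],[0,0,0],0],[[0,-3.0,1.5],[0,0,0],0],[[0,-3.4,1.74],[0,0,0],0],[[0,-3.4,1.74],[0,0,0],0]]' 25
python3 - <<'E'
from fit import *
where(); p=ctrl.get_image('scene')
im=cv2.resize(p['img'],None,fx=4,fy=4,interpolation=cv2.INTER_CUBIC)
u,w=up(p,W([10,50,120],b))[0].astype(int); cv2.imwrite('pics/low.png',im[w-250:w+250,u-300:u+300])
E
```

```text
time: 22.95
eef_pos: [0.5179, -0.0917, 0.1731]
tcp_rot: [2.278, 2.16, 0.004]
wrist_force: [5.8, 7.7, 0.2]
width: 0.0091
finger_force: 25.4
t 22.95 tcp [-2.710e+01  1.000e-01  1.731e+02] grasp [-2.720e+01  1.000e-01  1.918e+02] F [5.8 7.7 0.2] w 9.1 ff 25.4
```

View pics/low.png

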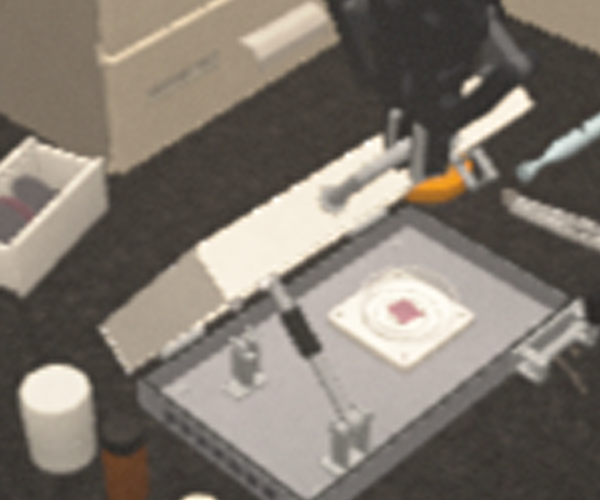

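```bash
python3 -m crank '[[[0,-0.3,0.2],[0,0,0],0],[[0,-0.6,0.4],[0,0,0],0],[[0,-0.8,0.54],[0,0,0],0],[[0,-0.95,0.65],[0,0,0],0],[[0,-1.1,0.77],[0,0,0],0],[[0,-1.1,0.77],[0,0,0],0]]' 25
python3 -c "
from fit import *
where()"
```

```text
time: 23.75
eef_pos: [0.5058, -0.0912, 0.1648]
tcp_rot: [-2.28, -2.161, 0.001]
wrist_force: [-8.2, 5.8, 1.5]
width: 0.0091
finger_force: 28.5
t 23.75 tcp [-39.3  -0.  164.8] grasp [-39.3  -0.  183.5] F [-8.2  5.8  1.5] w 9.1 ff 28.5
```

```bash
python3 -m crank '[[[0,-0.15,0.12],[0,0,0],0],[[0,-0.3,0.25],[0,0,0],0],[[0,-0.4,0.33],[0,0,0],0],[[0,-0.4,0.33],[0,0,0],0]]' 30
python3 -c "
from fit import *
where()"
```

```text
time: 24.25
eef_pos: [0.5028, -0.091, 0.1624]
tcp_rot: [2.278, 2.16, 0.003]
wrist_force: [1.0, 6.4, 4.5]
width: 0.0089
finger_force: 29.7
t 24.25 tcp [-4.220e+01 -1.000e-01  1.624e+02] grasp [-4.230e+01 -1.000e-01  1.811e+02] F [1.  6.4 4.5] w 8.9 ff 29.7
```

```bash
python3 -m crank '[[[0,-0.07,0.1],[0,0,0],0],[[0,-0.15,0.2],[0,0,0],0],[[0,-0.22,0.3],[0,0,0],0],[[0,-0.22,0.3],[0,0,0],0]]' 30
python3 -c "
from fit import *
where()"
```

```text
time: 24.75
eef_pos: [0.5019, -0.091, 0.1614]
tcp_rot: [2.276, 2.158, 0.007]
wrist_force: [4.9, 7.8, 18.1]
width: 0.0088
finger_force: 31.0
t 24.75 tcp [-4.320e+01 -1.000e-01  1.614e+02] grasp [-4.330e+01 -1.000e-01  1.801e+02] F [ 4.9  7.8 18.1] w 8.8 ff 31.0
```

```bash
python3 -m crank '[[[0,-0.05,0.1],[0,0,0],0],[[0,-0.1,0.2],[0,0,0],0],[[0,-0.1,0.2],[0,0,0],0]]' 30
python3 - <<'E'
from fit import *
where()
for n in('scene','top'):
    p=ctrl.get_image(n); 
    for l in('hood','prop_rod','dish','vial','vial_white','lens_case'):
      for a in ctrl.outline_of(p,l)[:1]:
        ys,xs=np.nonzero(a['mask']); print(n,l,round(a['score'],2),a['bbox'],xs.mean().round(1),ys.mean().round(1))
    for t in(.75,.8,.85):
        u=np.array([-np.cos(t),np.sin(t)]);nn=np.array([np.sin(t),np.cos(t)])
        for y in(127,-127):
            for (L,h) in((150,0),(150,35)):
                q=np.array([76,31])+L*u+h*nn; print(t,y,h,proj(p,W([q[0],y,q[1]],b))[0].round(1),end=' ')
        print()
    np.save(f'{n}_img.npy',p['img'])
E
```

```text
time: 25.12
eef_pos: [0.5014, -0.091, 0.1608]
tcp_rot: [2.274, 2.157, 0.009]
wrist_force: [3.1, 7.6, 28.4]
width: 0.0089
finger_force: 32.0
t 25.12 tcp [-4.360e+01 -1.000e-01  1.608e+02] grasp [-4.380e+01 -1.000e-01  1.795e+02] F [ 3.1  7.6 28.4] w 8.9 ff 32.0
scene hood 0.63 [275.1, 136.1, 377.5, 204.9] 316.8 176.8
scene prop_rod 0.64 [323.9, 187.5, 338.3, 221.5] 329.2 203.5
scene dish 0.75 [337.4, 182.7, 362.4, 199.6] 350.9 187.5
scene vial 0.7 [271.3, 211.1, 285.8, 237.9] 280.1 225.9
scene vial_white 0.74 [291.5, 236.0, 303.0, 259.7] 298.8 246.7
scene lens_case 0.67 [255.6, 208.1, 272.9, 226.9] 263.5 215.9
0.75 127 0 [314.2 195.8] 0.75 127 35 [306.  181.1] 0.75 -127 0 [388.5 145.4] 0.75 -127 35 [381.9 132.6] 
0.8 127 0 [312.4 192.7] 0.8 127 35 [303.8 178.1] 0.8 -127 0 [387.  142.7] 0.8 -127 35 [380.  130.1] 
0.85 127 0 [310.5 189.6] 0.85 127 35 [301.5 175.2] 0.85 -127 0 [385.5 140.1] 0.85 -127 35 [378.  127.7] 
top hood 0.81 [279.4, 152.3, 402.8, 211.0] 331.6 175.3
top vial 0.53 [279.5, 157.6, 398.6, 232.0] 327.4 180.1
top lens_case 0.76 [254.9, 155.2, 271.9, 172.7] 262.1 162.8
0.75 127 0 [279.1 214.6] 0.75 127 35 [279.1 201.8] 0.75 -127 0 [403.6 221.8] 0.75 -127 35 [406.7 209.4] 
0.8 127 0 [279.1 211.8] 0.8 127 35 [279.2 198.4] 0.8 -127 0 [404.3 219.1] 0.8 -127 35 [407.3 206. ] 
0.85 127 0 [279.1 208.9] 0.85 127 35 [279.3 194.8] 0.85 -127 0 [404.9 216.3] 0.85 -127 35 [407.9 202.4]
```

```bash
python3 -m crank '[[[0,0.1,-0.15],[0,0,0],0],[[0,0.1,-0.25],[0,0,0],0.4],[[0,0.1,-0.25],[0,0,0],1.2],[[0,0.1,-0.25],[0,0,0],2.0],[[0,0.1,-0.25],[0,0,0],3.0],[[0,0.1,-0.25],[0,0,0],3.0],[[0,0.1,-2],[0,0,0],3.0],[[0,0.1,-6],[0,0,0],3.0],[[0,-3,-10],[0,0,0],3.0],[[0,-6,-10],[0,0,0],3.0]]' 20
python3 - <<'E'
from fit import *
where()
for n in('scene','top'):
    p=ctrl.get_image(n); 
    for l in('hood','prop_rod','dish','vial','vial_white','lens_case'):
      for a in ctrl.outline_of(p,l)[:1]:
        ys,xs=np.nonzero(a['mask']); print(n,l,round(a['score'],2),a['bbox'],xs.mean().round(1),ys.mean().round(1))
E
```

```text
time: 27.08
eef_pos: [0.4392, -0.0879, 0.2594]
tcp_rot: [2.277, 2.159, 0.002]
wrist_force: [-0.5, -0.3, 0.2]
width: 0.0299
finger_force: 0.0
t 27.07 tcp [-105.9   -0.3  259.4] grasp [-1.060e+02 -2.000e-01  2.781e+02] F [-0.5 -0.3  0.2] w 29.9 ff 0.0
scene hood 0.59 [272.7, 135.1, 387.4, 207.6] 331.3 168.0
scene prop_rod 0.61 [320.8, 185.0, 340.5, 221.7] 329.0 202.9
scene dish 0.84 [337.1, 180.3, 362.1, 199.1] 350.8 187.4
scene vial 0.73 [273.6, 211.7, 288.2, 237.6] 280.0 226.2
scene vial_white 0.74 [291.6, 236.8, 303.2, 258.3] 298.8 246.8
scene lens_case 0.98 [255.5, 202.1, 275.3, 228.1] 263.1 216.0
top hood 0.61 [280.3, 153.0, 406.6, 220.2] 342.8 186.0
top prop_rod 0.52 [304.1, 210.5, 311.0, 221.6] 306.4 217.4
top vial 0.43 [260.0, 180.3, 271.3, 195.2] 262.8 186.8
top vial_white 0.7 [247.9, 214.1, 261.8, 224.1] 255.9 219.8
top lens_case 0.89 [250.8, 151.2, 269.8, 172.9] 262.2 163.0
```

```bash
python3 - <<'E'
from fit import *
for n in('scene','top'):
    p=ctrl.get_image(n); g=cv2.cvtColor(p['img'],cv2.COLOR_BGR2GRAY).astype(np.float32); g=cv2.resize(g,None,fx=4,fy=4,interpolation=cv2.INTER_CUBIC)
    res=[]
    for t in np.arange(.7,.96,.01):
        u=np.array([-np.cos(t),np.sin(t)]);nn=np.array([np.sin(t),np.cos(t)])
        s=0
        for h in(0,35):
            ys=np.linspace(40,120,60)
            def smp(L,hh):
                q=np.array([76,31])+L*u+hh*nn; P=up(p,W(np.c_[np.full(60,q[0]),ys,np.full(60,q[1])],b)+[.001,0,0])+1.5
                return cv2.remap(g,P[:,0].astype(np.float32)[None],P[:,1].astype(np.float32)[None],cv2.INTER_LINEAR).mean()
            if h==0: s+=abs(smp(150,2.5)-smp(150,-2.5))
            else: s+=abs(smp(147,35)-smp(150,32))
        res.append(s)
    print(n,np.round(res).astype(int))
E
```

```text
scene [ 17   8   5   6  10   9   4  29  49  23  73 167 166 116  89  70  22  11
   9   4   1   1   3   4   4   6]
top [ 9 12 17 18 16 10  5  3  3  8 15 13 27 49 50 30  9  1  1  0  2  8 27 46
 39 12]
```

```bash
python3 -m crank '[[[0,3,1],[0,0,0],0],[[0,6.2,3],[0,0,0],0],[[0,6.2,5],[0,0,0],0],[[0,6.2,6.4],[0,0,0],0],[[0,6.2,6.8],[0,0,0],0],[[0,6.2,7.2],[0,0,0],0],[[0,6.2,7.2],[0,0,0],0]]' 30
python3 -c "
from fit import *
where()"
```

```text
time: 28.75
eef_pos: [0.5009, -0.0911, 0.1848]
tcp_rot: [2.28, 2.161, -0.0]
wrist_force: [-6.6, 0.5, 8.1]
width: -0.0002
finger_force: 4.3
t 28.75 tcp [-44.1  -0.2 184.8] grasp [-4.410e+01 -2.000e-01  2.035e+02] F [-6.6  0.5  8.1] w -0.2 ff 4.3
```

```bash
python3 -m crank '[[[0,0.1,0.1],[0,0,0],0],[[0,0.1,0.2],[0,0,0],0],[[0,0.1,0.2],[0,0,0],0]]' 30
python3 -c "
from fit import *
where()"
```

```text
time: 29.12
eef_pos: [0.5014, -0.0912, 0.1844]
tcp_rot: [2.28, 2.161, -0.001]
wrist_force: [-20.9, 2.9, 27.4]
width: -0.0005
finger_force: 14.1
t 29.12 tcp [-43.6  -0.3 184.4] grasp [-4.360e+01 -2.000e-01  2.031e+02] F [-20.9   2.9  27.4] w -0.5 ff 14.1
```

Solid stop at the propped height under 27 N, so the pin is home. I'll retreat, check, and hand in.

```bash
python3 -m crank '[[[0,0,-0.4],[0,0,0],0],[[0,0,-3],[0,0,0],0],[[0,-3,-8],[0,0,0],0],[[0,-8,-10],[0,0,0],0],[[0,-10,-12],[0,0,0],0],[[0,-10,-12],[0,0,0],0],[[0,-10,-12],[0,0,0],0]]' 20
python3 - <<'E'
from fit import *
where()
p=ctrl.get_image('scene')
for l in('hood','prop_rod','dish','latch_knob'):
  for a in ctrl.outline_of(p,l)[:1]:
    ys,xs=np.nonzero(a['mask']); print(l,round(a['score'],2),a['bbox'],xs.mean().round(1),ys.mean().round(1))
print(ctrl.close_job())
E
```

```text
time: 30.0
eef_pos: [0.4026, -0.0858, 0.3007]
tcp_rot: [-2.279, -2.161, 0.002]
wrist_force: [1.0, -0.3, 0.1]
width: 0.0
finger_force: 0.0
t 30.0 tcp [-1.426e+02 -1.000e-01  3.007e+02] grasp [-1.426e+02 -1.000e-01  3.194e+02] F [ 1.  -0.3  0.1] w 0.0 ff 0.0
hood 0.75 [274.5, 134.2, 386.8, 205.0] 331.7 167.7
prop_rod 0.46 [318.5, 185.7, 340.8, 218.8] 327.8 200.6
dish 0.69 [338.0, 179.2, 365.6, 197.5] 350.7 187.6
latch_knob 0.44 [395.3, 180.2, 400.9, 195.0] 398.0 189.1
the job is handed in; nothing more can be done
None
```

Job handed in at about 30 s: the bolt is drawn out of its staple, and the hood rests on its rod at about 0.80, held firm when pressed with 27 N, so I take the pin to be snapped home (I neither saw nor felt the snap itself); the dish, both vials and the lens case show no shift in the images, and I did not re-check the tweezers, tape and driver.

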